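Build a tube stand from stud-and-socket risers

ROBOT

A 6-joint arm with a two-finger parallel gripper is mounted at the origin on the work surface; the furniture and walls round the work are solid. World frame = base frame: x ahead of the robot, y to its left, z up, the work surface at z = 0. Lengths are in m, angles in rad, forces in N, time in s.
With the tool pointing down it reaches from about 0.35 to 0.975 m from the base axis. Payload 4.9 kg.
Tool frame: the origin (TCP) lies on the mounting face of the last link; the fingertips stand 173 mm ahead of it and the grasp point (between the pads) lies 155 mm ahead of it; z points along the fingers, y is the line along which they close (so a half turn about z gives the same grasp; the last joint's range is limited). The gripper opens to 85 mm and grips with 20 to 120 N. Pads are 22 mm wide; open, the fingers measure 114 mm over their backs; the gripper's body (76 mm by 85 mm) begins 54 mm behind the grasp point. The pads swing forward as they close: fully open they stand 13 mm farther back than shut.
Start: joints at [-0.119, 0.053, 1.613, -0, 1.476, -0.119], TCP at [0.625, 0, 0.405] pointing down, gripper open.
Joint ranges: [-3.01, 3.01], [-1.01, 2.22], [0.06, 2.58], [-1.02, 4.17], [0.09, 2.62], [-3.14, 3.14]. Speed limits (rad/s): [2.57, 2.57, 3.14, 3.14, 3.14, 3.14].

INTERFACE

Orientations are given as a rotation vector (axis times angle).
In Python, from station import monitor, eyes, finish_job gives the robot as it stands. The module is installed in compiled form; this text tells all that it offers.
- The arm moves only by the tool step_arm, never from a script. Its argument "commands" is a list of rows, each a list of 3 entries, a list of its own where there are three numbers: the opening in per cent of the stroke, from 0 (shut) to 100 (fully open), then the shift along the tool's x, y, z in mm, then the turn about the tool's z in degrees. In form: [[hand, [x, y, z], yaw], ...]. A call has 1 to 12 rows; each row is the pose to reach, as a shift and turn from the pose commanded when the call began, along the tool's axes at that moment; what a row does not reach only later rows make up. A row lasts 1/8 s, in which the tool goes at most 62.5 mm and 10.7 degrees, less where a joint would pass 70% of its speed; a pose out of reach is approached as far as the arm can. A call with a gripper value outside its range is refused whole. The fingers move at their own pace and stop on an object; "squeeze" is the grip in N (left out, the last holds). Time passes only in rows, so rows that repeat a pose let the fingers close. It gives the time, the measured TCP pose, the force, the opening and the grip force at its end, in the units of the state.
- monitor.get_obs(): the state, without advancing time (a new reading comes with each control period).
- eyes.get_image(name): name is "scene" or "side" or "wrist"; returns the picture (480x640x3 uint8, red, green, blue); there is no depth.
- eyes.camera_info(name): a dict with "camera_matrix" (3x3 intrinsics, pixels), "extrinsics" (4x4, takes a point from camera to world coordinates). Camera axes: x right, y down, z forward; pixel columns grow to the right and rows downward; lengths in m; the calibration is good to about 2 mm. The wrist camera is an equidistant fisheye: a pixel r from the principal point sees the ray r / f radians off the axis. A picture is of the moment at which its call begins: read the wrist's pose just before it. camera_info takes no time and is no camera call; for the wrist camera it gives the pose at the moment of the call.
- finish_job(): hands the job in; it is judged then, once.
The state is a dict: "t": time; "q": joint angles; "dq": joint speeds; "effort": joint torques, N m; "tool_pos": TCP position; "tool_rot": TCP orientation; "contact_force": force on the tool from outside, world axes, zero at the start; "wrist_torque": the same for the moment, N m; "opening": finger opening in m; "grip_force": force on a finger pad.
Only numpy, scipy, OpenCV 4.12 (cv2) and the standard library are available. Lean on these libraries where they do the work, as an engineer would, in place of code of your own. Each camera call takes 0.05 s, during which the arm holds its last target. There are 200 camera calls.

TASK

Set up the stand for the tube: lift every riser block that is on the storage rail off against its sprung catch and press them all one on top of another on the stud base, each fully home with no gap. Then press the V-rest fully home on top of the stack, and lay the tube in its V, lengthwise along the V and roughly centred. Do not disturb the mug, tape measure or gauge block.

Things in the scene. Friction and masses are not known exactly. Their poses are not given: they have to be found in the camera images.
- riser_0_mid (a point): Riser, may be absent: plain steel stacking block, 84 (x) x 36 x 40 mm high, about 0.25 kg; same when turned half round. Underside hollow with two sockets; on top two round studs, 20 mm diameter, 16 mm high, 20 mm either side of the middle along x, upper half coned. The point is the centre of the 40 mm body, 20 mm above its underside; studs end 36 mm above the point.
- riser_1_mid (a point): Another riser, the same as riser_0, may be absent; the same point and axes (x long, z up). Each riser starts on one of the rail's places, held by its catch.
- riser_2_mid (a point): Another riser, the same as riser_0, may be absent; the same point and axes. Sockets have 1 mm clearance a side round the studs; the cones guide in a block up to about 3 mm off.
- base_seat (a point): Middle of the upper face of the stud base, 20 mm above the table, z up, between two studs the same as a riser's, 20 mm either side along x. The first riser goes here, its x along this x (either way round), underside flat on this face. Risers fully home have their points 20, 60 and 100 mm above this point (first, second, third layer).
- stud_base: Stud base: dark steel plate 130 (x) x 85 x 20 mm fixed to the table; origin at the centre of its underside. Each stud, here and on the risers, has a sprung ball in each long-side flank: a block put on loosely stops about 9 mm proud; about 8 to 15 N straight down clicks it over the balls, then press on until it is flush (it meets a hard stop).
- v_rest_mid (a point): V-rest: steel block 84 (x) x 36 mm, 39 mm high, about 0.25 kg; sockets underneath as on a riser, on top a 120-degree V along its x axis, bottom of the V 30 mm above its underside. Stands on the table. The point is on its middle axis, 20 mm above its underside. Pressed on like a riser: fully home its point is 40 mm above that of the riser below.
- tube_mid (a point): Round steel tube offcut, 42 mm diameter, 90 mm long, about 0.35 kg; the point is its centre, its y axis the tube's axis. It lies in a low fixed wooden chock (80 x 34 mm, 19 mm high), centre 34 mm above the table. Lying in the V-rest its centre is 34 mm above the V-rest's point.
- rail: Storage rail: aluminium plate 126 x 300 (y) x 14 mm fixed to the table; origin on its underside, under the middle place. Three places at y = -100, 0, +100 mm, x = 0; a riser sits there with its x along the rail's x, underside 14 mm above the table, over two low pegs (20 mm diameter, 8 mm high) in its sockets.
- catch0 (a joint): Angle (rad) of the spring leaf of the place at y = -100 mm; 0 = at rest, grows as it is pushed back. The leaf stands at the riser's +x end and carries a 14 mm roller that overlaps the riser's top edge by 3 mm: pulling straight up by about 6 N more than its weight pushes it aside. It reaches 13 mm above the riser's body; the long sides are free for fingers.
- catch1 (a joint): The same catch at the middle place (y = 0).
- catch2 (a joint): The same catch at the place y = +100 mm.
- gauge_block: Bystander: steel block 50 x 76 x 25 mm with holes; origin at the centre of its underside. Leave it alone.
- tape_measure: Bystander: tape measure 36 x 82 x 66 mm; origin at the centre of its underside. Leave it alone.
- tea_mug: Bystander: mug, 86 mm across, 88 mm high; origin at the centre of its underside. Leave it alone.

How it is judged:
By the outcome, as a careful person would: the job done as asked, in the order asked, and still so for the second after the job is handed in, with the robot touching nothing.
Of riser_0, riser_1, riser_2 only 2 to 3 are there at a start; the rules pass over those that are not, and their reading is None.
Once in a run the grip may slacken for a moment while it holds something.
It also fails if it takes over 210 s, if anything falls off the work surface, if the arm or the gripper's body presses on something with over 40 N, if the wrist force passes 120 N, or if a joint passes its speed limit or range.

## Working session

There is one attempt and no reset: what is moved stays moved. The work goes in short steps, Python scripts to look and compute and a tool call to move; the robot and the scene stay as the last step left them, time stands still between calls to the robot, and variables do not carry over. Pictures are saved under pics/ and viewed, at most 14 in all, crops included, and the job is handed in when it is done.

Besides the shell and the picture viewer there is one more tool, called in YAML: its name, and indented under it one key for each argument. step_arm: Moves the arm, as the interface text tells. Its arguments: {"type":"object","properties":{"commands":{"type":"array"},"squeeze":{"type":"number"}},"required":["commands"]}

```bash
mkdir -p pics
cat > h.py <<'E'
import numpy as np, cv2
from scipy.spatial.transform import Rotation as R
from station import monitor, eyes, finish_job
def snap(n,f):
    i=eyes.camera_info(n); im=eyes.get_image(n); cv2.imwrite(f,im[:,:,::-1]); np.savez(f+'.npz',K=i['camera_matrix'],T=i['extrinsics'],fish=n=='wrist'); return im
def ray(f,p):
    d=np.load(f+'.npz');K=d['K'];T=d['T'];x=np.array([(p[0]-K[0,2])/K[0,0],(p[1]-K[1,2])/K[1,1]])
    if d['fish']:
        th=np.hypot(*x); v=np.r_[x/max(th,1e-9)*np.sin(th),np.cos(th)]
    else: v=np.r_[x,1.]
    v=T[:3,:3]@v; return T[:3,3],v/np.linalg.norm(v)
def atz(f,p,z):
    o,v=ray(f,p); return o+v*(z-o[2])/v[2]
def tri(*fp):
    A=np.zeros((3,3));b=np.zeros(3)
    for f,p in fp:
        o,v=ray(f,p);M=np.eye(3)-np.outer(v,v);A+=M;b+=M@o
    x=np.linalg.solve(A,b); return x,[np.linalg.norm((np.eye(3)-np.outer(v,v))@(x-o))*1e3 for o,v in [ray(f,p) for f,p in fp]]
def proj(f,X):
    d=np.load(f+'.npz');K=d['K'];T=d['T'];c=T[:3,:3].T@(np.asarray(X)-T[:3,3])
    if d['fish']:
        r=np.hypot(c[0],c[1]);th=np.arctan2(r,c[2]);u=c[:2]/max(r,1e-9)*th
    else: u=c[:2]/c[2]
    return np.array([K[0,0]*u[0]+K[0,2],K[1,1]*u[1]+K[1,2]])
E
python3 - <<'E'
from h import *
np.set_printoptions(precision=4,suppress=True)
o=monitor.get_obs();print(o)
for n in['scene','side','wrist']:
    snap(n,f'pics/{n}0.png');i=eyes.camera_info(n);print(n,i['camera_matrix'],i['extrinsics'])
E
```

```text
{'t': 0.0, 'q': array([-0.119 ,  0.0534,  1.6143,  0.    ,  1.476 , -0.119 ]), 'dq': array([ 0.0011, -0.0015, -0.0018,  0.0009, -0.0009, -0.0004]), 'effort': array([  0.0003, -39.367 , -37.0176,  -0.0002,   0.0069,  -0.    ]), 'tool_pos': array([0.6247, 0.    , 0.4034]), 'tool_rot': array([-2.2203, -2.2203,  0.002 ]), 'contact_force': array([0.375 , 0.0034, 0.0454]), 'wrist_torque': array([ 0.0134,  0.0385, -0.0061]), 'grip_force': 0.0, 'opening': 0.08556912383175998}
scene [[598.5542   0.     320.6023]
 [  0.     598.5542 233.3667]
 [  0.       0.       1.    ]] [[-0.51   -0.6536  0.5592 -0.4259]
 [-0.8602  0.3851 -0.3344  0.612 ]
 [ 0.0032 -0.6515 -0.7586  1.4141]
 [ 0.      0.      0.      1.    ]]
side [[441.2583   0.     318.8623]
 [  0.     441.2583 244.7949]
 [  0.       0.       1.    ]] [[ 0.9829 -0.1036  0.1525  0.3961]
 [-0.1839 -0.4954  0.849  -0.9697]
 [-0.0125 -0.8625 -0.506   0.6568]
 [ 0.      0.      0.      1.    ]]
wrist [[371.6483   0.     324.7154]
 [  0.     371.6483 236.8491]
 [  0.       0.       1.    ]] [[ 1.      0.0005 -0.0017  0.6259]
 [-0.     -0.9539 -0.3     0.0787]
 [-0.0018  0.3    -0.9539  0.3731]
 [ 0.      0.      0.      1.    ]]
```

View pics/scene0.png

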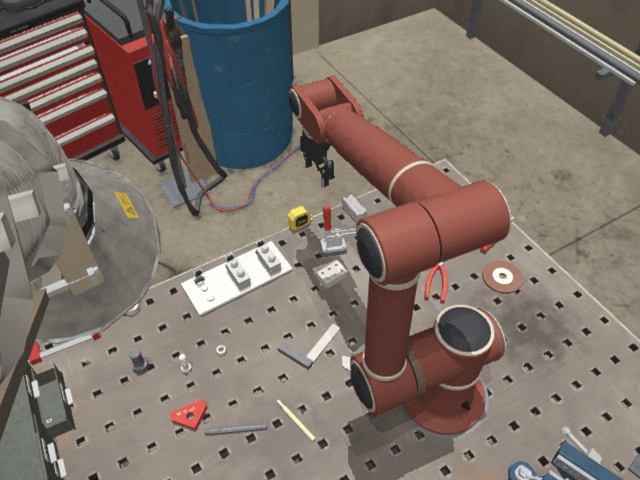

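View pics/side0.png

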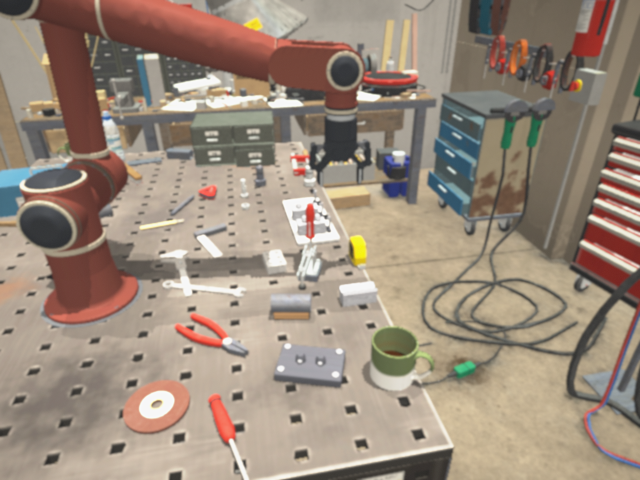

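View pics/wrist0.png

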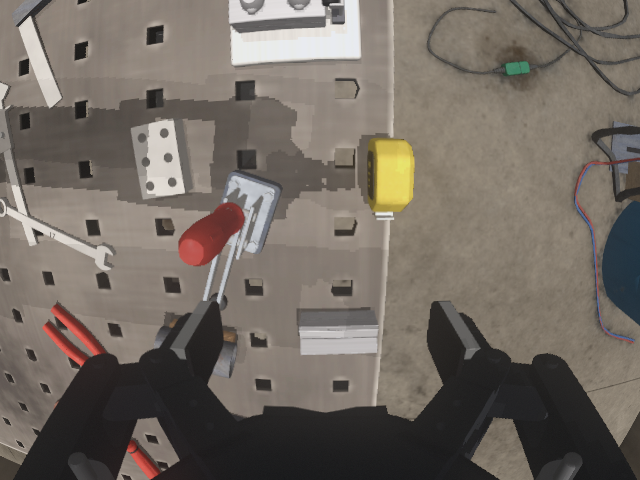

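Run:
```python
from h import *
np.set_printoptions(precision=3,suppress=True)
s='pics/side0.png';c='pics/scene0.png';w='pics/wrist0.png'
for n,f,p,z in [('base',s,(310,362),.02),('tube',s,(291,300),.05),('tube w',w,(202,345),.05),('vrest',s,(357,291),.04),('vrest w',w,(339,331),.04),('rail mid',c,(237,274),.054),('rail 3rd',c,(267,258),.054),('rail1',c,(203,290),.014),('rail mid s',s,(310,222),.014),('clamp top w',w,(200,245),.1),('clamp top',s,(310,208),.1),('mug',s,(395,345),.08),('tape',s,(358,250),.06),('gauge',w,(160,158),.025)]:
    print(n,atz(f,p,z))
print(tri((w,(198,250)),(s,(310,212))))
for p in[(182,281),(268,241),(294,268),(200,313)]: print(atz(c,p,.014))
```

```text
base [ 0.487 -0.345  0.02 ]
tube [ 0.473 -0.179  0.05 ]
tube w [ 0.493 -0.146  0.05 ]
vrest [ 0.63  -0.163  0.04 ]
vrest w [ 0.64  -0.129  0.04 ]
rail mid [0.566 0.293 0.054]
rail 3rd [0.575 0.194 0.054]
rail1 [0.593 0.392 0.014]
rail mid s [0.589 0.255 0.014]
clamp top w [ 0.525 -0.014  0.1  ]
clamp top [0.578 0.178 0.1  ]
mug [ 0.641 -0.392  0.08 ]
tape [ 0.671 -0.016  0.06 ]
gauge [0.461 0.052 0.025]
(array([0.55 , 0.007, 0.172]), [np.float64(0.2892812060316298), np.float64(0.2892812060315609)])
[0.653 0.431 0.014]
[0.661 0.149 0.014]
[0.53  0.131 0.014]
[0.526 0.43  0.014]
```

step_arm:
  commands:
    - [100,[60,0,-20],0]
    - [100,[120,0,-20],0]
    - [100,[180,0,-20],0]
    - [100,[220,0,-20],0]
    - [100,[220,0,-20],0]
    - [100,[220,0,-20],0]

```text
t: 0.9
tool_pos: [0.625, 0.2196, 0.4242]
tool_rot: [-2.221, -2.221, 0.002]
contact_force: [-0.9, 0.2, 0.7]
opening: 0.0856
grip_force: 0.0
```

```bash
python3 -c "
from h import *
o=monitor.get_obs();print(o['tool_pos'],o['tool_rot'],o['t'],abs(o['dq']).max());snap('wrist','pics/w1.png')"
```

```text
[0.62497237 0.21962028 0.4241957 ] [-2.22147944e+00 -2.22138047e+00  1.70308656e-03] 0.9 0.02208035345664241
```

step_arm:
  commands:
    - [100,[60,0,0],0]
    - [100,[110,0,0],0]
    - [100,[110,0,0],0]
    - [100,[110,0,0],0]
    - [100,[110,0,0],0]

```text
t: 1.58
tool_pos: [0.6254, 0.3283, 0.4248]
tool_rot: [2.224, 2.219, -0.0]
contact_force: [0.1, 0.2, 0.2]
opening: 0.0855
grip_force: 0.0
```

```bash
python3 -c "
from h import *
o=monitor.get_obs();print(o['tool_pos'],o['tool_rot'],o['t'],abs(o['dq']).max());snap('wrist','pics/w2.png')"; cat > /dev/null
```

```text
[0.6254261  0.32830507 0.42478469] [ 2.22368092e+00  2.21884707e+00 -2.93002529e-04] 1.575 0.0031042688783549945
```

step_arm:
  commands:
    - [100,[-60,-20,-20],0]
    - [100,[-120,-40,-40],0]
    - [100,[-180,-60,-40],0]
    - [100,[-240,-80,-40],0]
    - [100,[-300,-80,-40],0]
    - [100,[-360,-80,-40],0]
    - [100,[-420,-80,-40],0]
    - [100,[-480,-80,-40],0]
    - [100,[-540,-80,-40],0]
    - [100,[-600,-80,-40],0]
    - [100,[-600,-80,-40],0]
    - [100,[-600,-80,-40],0]

```text
t: 3.12
tool_pos: [0.5445, -0.2704, 0.4647]
tool_rot: [-2.223, -2.22, -0.001]
contact_force: [-0.2, 0.8, -0.6]
opening: 0.0853
grip_force: 0.0
```

```bash
python3 -c "
from h import *
o=monitor.get_obs();print(o['tool_pos'],o['tool_rot'],o['t'],abs(o['dq']).max());snap('wrist','pics/w3.png')"
```

```text
[ 0.5444556  -0.27035147  0.46469256] [-2.22270552e+00 -2.21962990e+00 -5.13925126e-04] 3.125 0.032315835946821664
```

step_arm:
  commands:
    - [100,[60,0,0],0]
    - [100,[120,0,0],0]
    - [100,[120,0,0],0]
    - [100,[120,0,0],0]
    - [100,[120,0,0],0]

```text
t: 3.8
tool_pos: [0.5449, -0.1504, 0.4648]
tool_rot: [2.222, 2.221, -0.0]
contact_force: [0.7, 0.3, -0.5]
opening: 0.0854
grip_force: 0.0
```

```bash
python3 -c "
from h import *
o=monitor.get_obs();print(o['tool_pos'],o['tool_rot'],o['t'],abs(o['dq']).max());snap('wrist','pics/w4.png')"
```

```text
[ 0.54492929 -0.15038302  0.46477338] [ 2.22181753e+00  2.22072168e+00 -2.57869212e-04] 3.8 0.012201055557188818
```

View pics/w1.png

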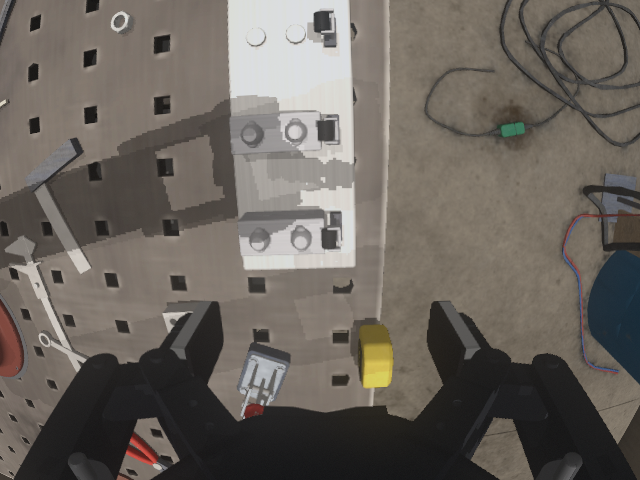

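View pics/w2.png

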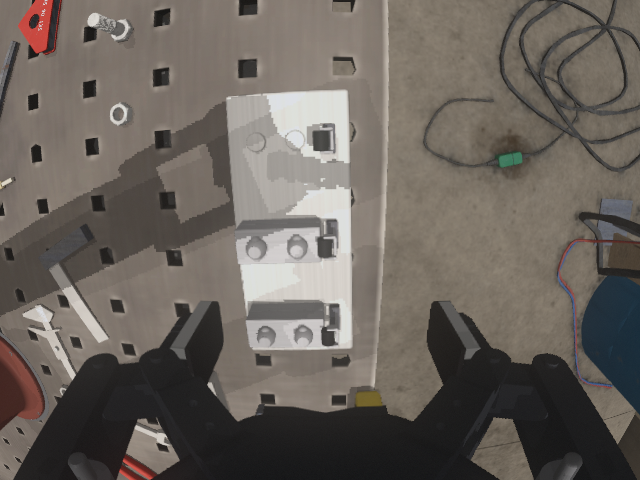

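View pics/w3.png

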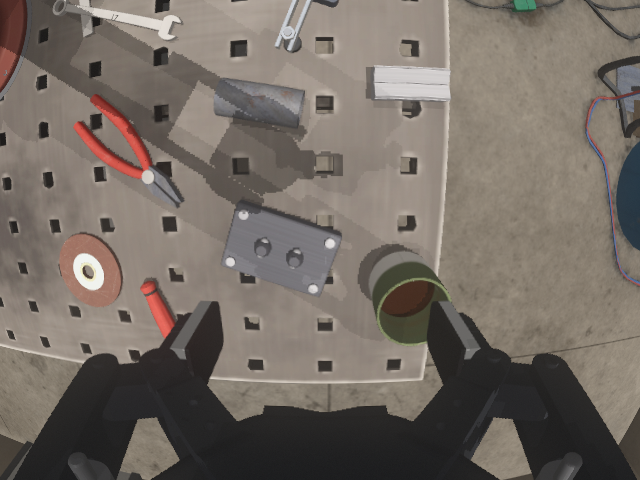

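View pics/w4.png

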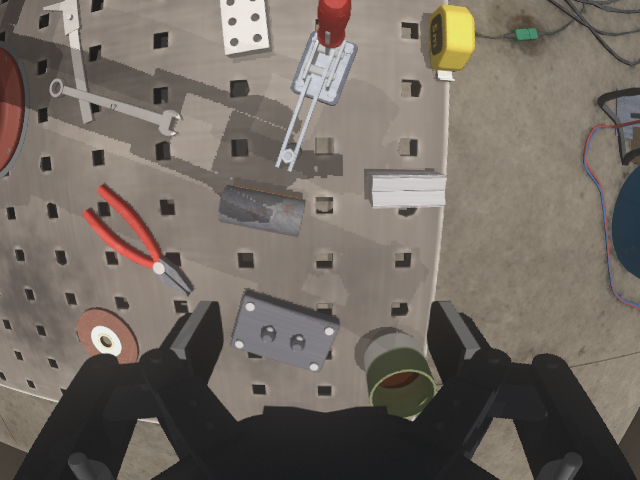

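Run:
```python
from h import *
np.set_printoptions(precision=4,suppress=True)
def tile(f,x,y,w,h,s): return cv2.resize(cv2.imread(f)[y:y+h,x:x+w],None,fx=s,fy=s,interpolation=cv2.INTER_CUBIC)
cv2.imwrite('pics/A.png',np.hstack([tile('pics/w1.png',225,100,133,150,3),tile('pics/w2.png',228,207,133,150,3)]))
cv2.imwrite('pics/C.png',np.vstack([tile('pics/w3.png',205,58,260,80,3),tile('pics/w4.png',210,163,260,80,3)]))
S={}
for f,c in (('pics/w3.png',[(243,214),(330,243),(313,289),(230,262)]),('pics/w4.png',[(250,307),(331,329),(314,367),(239,345)])):
    g=cv2.cvtColor(cv2.imread(f),cv2.COLOR_BGR2GRAY).astype(float); S[f]=[]
    for u,v in c:
        t=g[v-8:v+9,u-8:u+9]; yy,xx=np.mgrid[v-8:v+9,u-8:u+9]
        w=np.clip(t-(t.max()+np.median(t))/2,0,None); w[(xx-u)**2+(yy-v)**2>49]=0
        S[f].append(((w*xx).sum()/w.sum(),(w*yy).sum()/w.sum()))
    print(f,np.array(S[f]))
P=[]
for a,b in zip(*S.values()):
    x,r=tri(('pics/w3.png',a),('pics/w4.png',b)); P.append(x); print(x,r, atz('pics/w3.png',a,.02),atz('pics/w4.png',b,.02))
P=np.array(P);print('base',P.mean(0)); d=P[1]-P[0]+P[2]-P[3];print('yaw',np.degrees(np.arctan2(d[1],d[0])),np.linalg.norm(P[1]-P[0]),np.linalg.norm(P[2]-P[1]))
```

```text
pics/w3.png [[243.1113 215.2961]
 [329.8639 243.1228]
 [313.0155 288.3214]
 [230.0163 261.5338]]
pics/w4.png [[249.7121 306.5323]
 [328.833  331.1069]
 [313.5203 366.7733]
 [238.7308 344.189 ]]
[ 0.4504 -0.2952  0.0204] [np.float64(0.006883263321957033), np.float64(0.00688326332196892)] [ 0.4503 -0.2953  0.02  ] [ 0.4503 -0.2954  0.02  ]
[ 0.5514 -0.3281  0.0241] [np.float64(0.08950583118061221), np.float64(0.08950583118053551)] [ 0.5515 -0.3295  0.02  ] [ 0.5513 -0.3307  0.02  ]
[ 0.531  -0.3854  0.0256] [np.float64(0.22776801171956068), np.float64(0.2277680117193256)] [ 0.531  -0.3881  0.02  ] [ 0.5305 -0.3897  0.02  ]
[ 0.4308 -0.3515  0.0243] [np.float64(0.08042029030806448), np.float64(0.08042029030811987)] [ 0.4297 -0.3532  0.02  ] [ 0.4296 -0.3545  0.02  ]
base [ 0.4909 -0.3401  0.0236]
yaw -18.37789586288361 0.10629295009505588 0.060834616149902224
```

View pics/A.png

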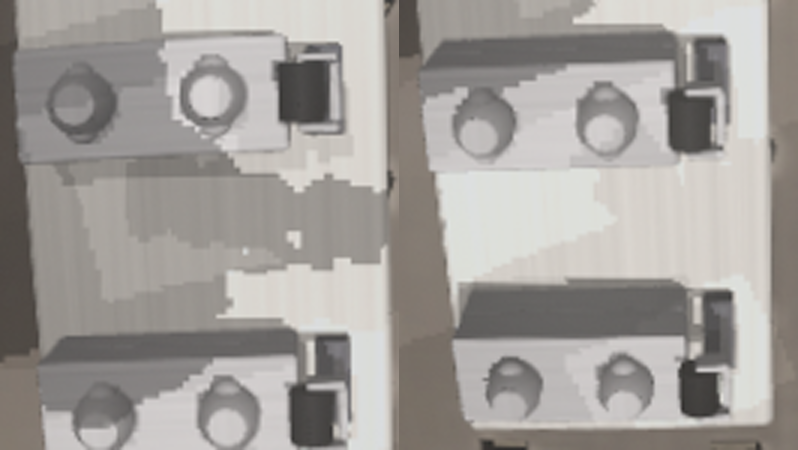

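View pics/C.png

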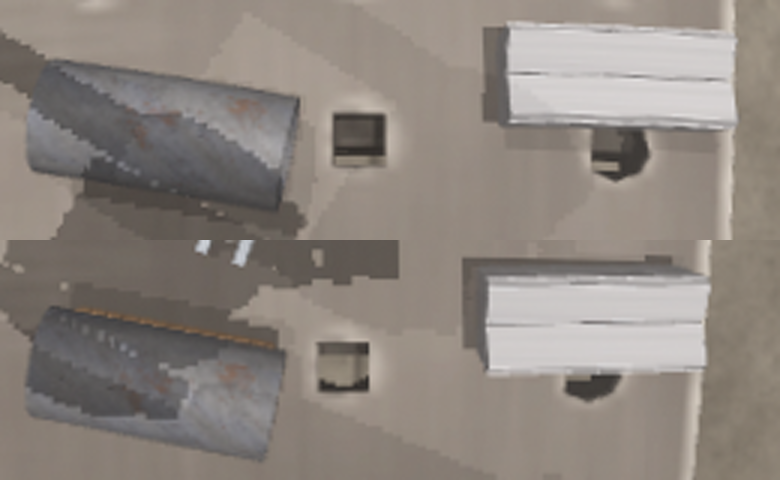

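```bash
cat > m.py <<'E'
from h import *
np.set_printoptions(precision=4,suppress=True)
w=['','pics/w1.png','pics/w2.png','pics/w3.png','pics/w4.png']
A1=lambda u,v:(225+(u-1)/3,100+(v-1)/3)
A2=lambda u,v:(228+(u-400)/3,207+(v-1)/3)
C3=lambda u,v:(205+(u-1)/3,58+(v-1)/3)
C4=lambda u,v:(210+(u-1)/3,163+(v-241)/3)
def show(n,fa,a,fb,b,z):
    print(n)
    for k,(p,q) in enumerate(zip(a,b)):
        print('  tri',*tri((fa,p),(fb,q)),'atz',atz(fa,p,z)[:2],atz(fb,q,z)[:2])
    m=lambda f,p:np.mean([atz(f,x,z) for x in p],0)
    print('  mean',m(fa,a)[:2],m(fb,b)[:2],tri((fa,np.mean(a,0)),(fb,np.mean(b,0)))[0])
show('mid studs',w[1],[A1(75,102),A1(211,97)],w[2],[A2(480,136),A2(603,132)],.07)
show('mid body',w[1],[A1(17,47),A1(286,33),A1(290,148),A1(21,162)],w[2],[A2(425,68),A2(676,60),A2(682,164),A2(434,171)],.054)
show('3 studs',w[1],[A1(100,431),A1(227,427)],w[2],[A2(510,403),A2(624,399)],.07)
show('3 body top',w[1],[A1(43,366),A1(299,357)],w[2],[A2(456,340),A2(686,337)],.054)
show('v bottom',w[3],[C3(508,73),C3(736,80)],w[4],[C4(487,324),C4(705,323)],.03)
show('v top',w[3],[C3(508,23),C3(736,35),C3(734,127),C3(509,122)],w[4],[C4(486,279),C4(709,279),C4(706,372),C4(488,371)],.039)
show('tube',w[3],[C3(52,60),C3(299,97),C3(279,209),C3(30,168)],w[4],[C4(45,308),C4(285,350),C4(266,461),C4(28,415)],.034)
E
python3 m.py
```

```text
mid studs
  tri [0.5608 0.2904 0.0711] [np.float64(0.14258269743350244), np.float64(0.14258269743335641)] atz [0.5605 0.2904] [0.5608 0.29  ]
  tri [0.5998 0.2908 0.0682] [np.float64(0.36840142116627117), np.float64(0.36840142116633123)] atz [0.6003 0.2908] [0.5995 0.2914]
  mean [0.5804 0.2906] [0.5801 0.2907] [0.5803 0.2905 0.0692]
mid body
  tri [0.5402 0.3079 0.055 ] [np.float64(0.622367434212664), np.float64(0.6223674342123202)] atz [0.5393 0.3079] [0.5406 0.3076]
  tri [0.6218 0.3098 0.0535] [np.float64(0.20907357443390323), np.float64(0.20907357443401672)] atz [0.6216 0.3098] [0.622  0.3099]
  tri [0.6233 0.2747 0.0544] [np.float64(0.5025672037819574), np.float64(0.5025672037818283)] atz [0.6228 0.2747] [0.6238 0.2746]
  tri [0.5405 0.2721 0.055 ] [np.float64(0.6747945921691925), np.float64(0.6747945921692476)] atz [0.5395 0.272 ] [0.5409 0.2718]
  mean [0.5808 0.2911] [0.5818 0.291 ] [0.5817 0.2906 0.052 ]
3 studs
  tri [0.5631 0.1886 0.0663] [np.float64(0.1541146981090736), np.float64(0.15411469810914183)] atz [0.5639 0.1898] [0.5636 0.191 ]
  tri [0.603  0.1888 0.0627] [np.
[... 1400 characters left out ...]
-0.1612]
  mean [ 0.639  -0.1449] [ 0.6392 -0.1436] [ 0.6396 -0.1448  0.0324]
tube
  tri [ 0.435  -0.1374  0.0349] [np.float64(0.18346206932717676), np.float64(0.1834620693271121)] atz [ 0.435  -0.1373] [ 0.4346 -0.1375]
  tri [ 0.524  -0.1549  0.0323] [np.float64(0.09521326815733626), np.float64(0.09521326815742609)] atz [ 0.5242 -0.1551] [ 0.524  -0.1546]
  tri [ 0.517  -0.1953  0.0401] [np.float64(0.3304163325417751), np.float64(0.3304163325419262)] atz [ 0.5169 -0.1953] [ 0.5162 -0.1972]
  tri [ 0.4274 -0.177   0.0403] [np.float64(0.4570734800036803), np.float64(0.4570734800038196)] atz [ 0.426  -0.1767] [ 0.425  -0.1787]
  mean [ 0.4755 -0.1661] [ 0.475 -0.167] [ 0.4761 -0.1669  0.0341]
```

step_arm:
  commands:
    - [100,[-50,-20,40],0]
    - [100,[-100,-40,80],0]
    - [100,[-150,-55,120],0]
    - [100,[-150,-55,165],0]
    - [100,[-150,-55,165],0]
    - [100,[-150,-55,165],0]
    - [100,[-150,-55,165],0]

```text
t: 4.72
tool_pos: [0.4911, -0.3001, 0.303]
tool_rot: [2.217, 2.219, 0.001]
contact_force: [0.2, 0.2, 0.1]
opening: 0.0852
grip_force: 0.0
```

Run:
```python
from h import *
np.set_printoptions(precision=4,suppress=True)
print(monitor.get_obs()['tool_pos'])
f='pics/w5.png';snap('wrist',f)
g=cv2.cvtColor(cv2.imread(f),cv2.COLOR_BGR2GRAY).astype(float)
P=[(.4503,-.2954,.0205),(.5514,-.329,.0205),(.531,-.387,.0205),(.4297,-.353,.0205)]
Q=[]
for p in P:
    c=proj(f,p);u,v=c.round().astype(int);r=16
    t=g[v-r:v+r+1,u-r:u+r+1]; yy,xx=np.mgrid[v-r:v+r+1,u-r:u+r+1]
    m=(t>(t.max()+np.median(t))/2).astype(np.uint8); n,l,s,ce=cv2.connectedComponentsWithStats(m)
    k=1+s[1:,4].argmax(); q=ce[k]+[u-r,v-r]; Q.append(atz(f,q,.0205)); print(c,q,s[k,4],s[k,2:4],Q[-1])
Q=np.array(Q);d=Q[1]-Q[0]+Q[2]-Q[3];print(Q.mean(0),np.degrees(np.arctan2(d[1],d[0])),np.linalg.norm(Q[1]-Q[0]),np.linalg.norm(Q[2]-Q[3]),np.linalg.norm(Q[2]-Q[1]))
```

```text
[ 0.4911 -0.3001  0.303 ]
[264.1676 228.5314] [264.5436 226.759 ] 195 [16 16] [ 0.4506 -0.2941  0.0205]
[402.4078 271.7657] [403.0898 272.5449] 167 [15 14] [ 0.552  -0.3296  0.0205]
[371.3766 337.9307] [371.6288 339.9091] 132 [14 12] [ 0.5313 -0.3889  0.0205]
[242.1758 300.2937] [242.4564 300.9463] 149 [14 13] [ 0.4299 -0.3536  0.0205]
[ 0.491  -0.3416  0.0205] -19.277981950173242 0.10739846578108721 0.10744119273692421 0.06279356979531023
```

View pics/w5.png

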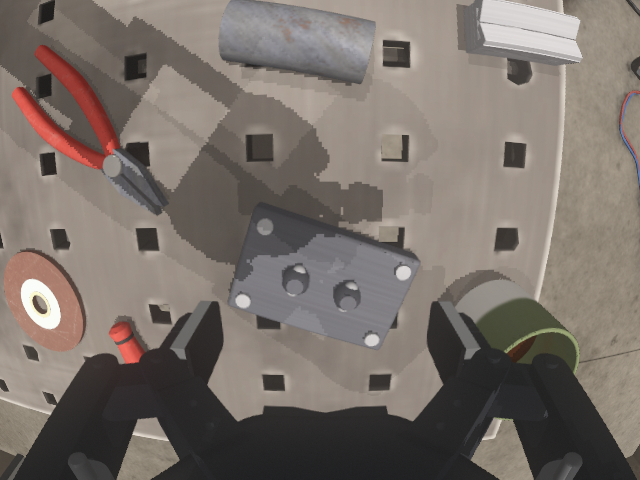

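step_arm:
  commands:
    - [100,[10,10,-60],10]
    - [100,[40,20,-110],20]
    - [100,[90,30,-150],30]
    - [100,[150,40,-150],40]
    - [100,[210,50,-150],50]
    - [100,[270,60,-150],60]
    - [100,[330,70,-150],70]
    - [100,[390,80,-150],80]
    - [100,[440,93.5,-130],88.5]
    - [100,[490,93.5,-100],88.5]
    - [100,[490,93.5,-60],88.5]
    - [100,[490,93.5,-20],88.5]

```text
t: 6.28
tool_pos: [0.5834, 0.1919, 0.3207]
tool_rot: [-3.141, -0.046, -0.005]
contact_force: [-0.2, 0.1, 0.3]
opening: 0.0853
grip_force: 0.0
```

step_arm:
  commands:
    - [100,[0,0,20],0]
    - [100,[0,0,40],0]
    - [100,[0,0,40],0]
    - [100,[0,0,40],0]

```text
t: 6.78
tool_pos: [0.5841, 0.19, 0.2813]
tool_rot: [-3.141, -0.041, -0.004]
contact_force: [0.3, 0.3, 0.3]
opening: 0.0854
grip_force: 0.0
```

Run:
```python
from h import *
np.set_printoptions(precision=4,suppress=True)
print(atz('pics/w5.png',(294,288),.036),atz('pics/w5.png',(346,303),.036))
o=monitor.get_obs();print(o['t'],o['tool_pos'],R.from_rotvec(o['tool_rot']).as_matrix(),o['q'])
f='pics/w6.png';snap('wrist',f)
for p in[(.5635,.1894,.07),(.6035,.1905,.07)]: print(proj(f,p))
```

```text
[ 0.4717 -0.3344  0.036 ] [ 0.5086 -0.3464  0.036 ]
6.775 [0.5841 0.19   0.2813] [[ 0.9997  0.0259  0.0025]
 [ 0.0259 -0.9997  0.0005]
 [ 0.0025 -0.0005 -1.    ]] [0.1933 0.1315 1.7423 0.0001 1.2653 1.7382]
[328.2983 310.0636]
[328.4445 241.0344]
```

View pics/w6.png

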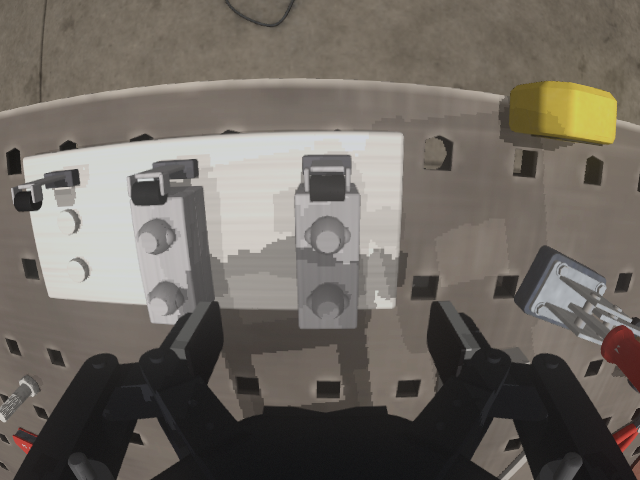

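step_arm:
  commands:
    - [100,[0,0,30],0]
    - [100,[0,0,60],0]
    - [100,[0,0,80],0]
    - [100,[0,0,86],0]
    - [100,[0,0,86],0]
    - [0,[0,0,86],0]
    - [0,[0,0,86],0]
    - [0,[0,0,86],0]
    - [0,[0,0,86],0]
    - [0,[0,0,86],0]
    - [0,[0,0,86],0]
  squeeze: 90

```text
t: 8.2
tool_pos: [0.5841, 0.1898, 0.1948]
tool_rot: [3.141, 0.041, 0.003]
contact_force: [-0.5, -2.9, 5.3]
opening: 0.0347
grip_force: 90.6
```

step_arm:
  commands:
    - [0,[0,0,-5],0]
    - [0,[0,0,-10],0]
    - [0,[0,0,-15],0]
    - [0,[0,0,-25],0]
    - [0,[0,0,-40],0]
    - [0,[0,0,-80],0]
    - [0,[0,0,-130],0]
    - [0,[0,0,-190],0]
    - [0,[0,0,-230],0]
    - [0,[0,0,-230],0]
    - [0,[0,0,-230],0]

```text
t: 9.57
tool_pos: [0.5833, 0.19, 0.4233]
tool_rot: [-3.141, -0.041, -0.0]
contact_force: [-0.2, 1.1, -3.4]
opening: 0.0348
grip_force: 92.1
```

Run:
```python
from h import *
np.set_printoptions(precision=4,suppress=True)
o=monitor.get_obs();print(o['t'],o['tool_pos'],R.from_rotvec(o['tool_rot']).as_matrix(),o['contact_force'],o['wrist_torque'],o['opening'])
f='pics/w7.png';snap('wrist',f)
```

```text
9.575 [0.5833 0.19   0.4233] [[ 0.9997  0.0262  0.0001]
 [ 0.0262 -0.9997  0.    ]
 [ 0.0001 -0.     -1.    ]] [-0.1542  1.0588 -3.4298] [-0.0237  0.0296 -0.0207] 0.034800055687046756
```

View pics/w7.png

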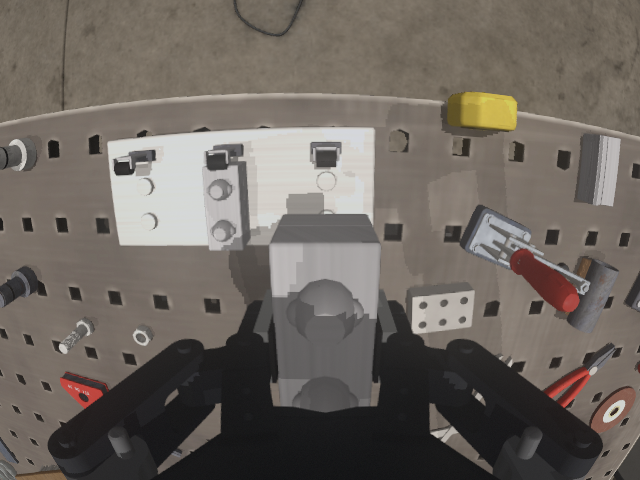

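```bash
cat >> h.py <<'E'
def held(f,dz=-.1408,lo=200,hi=290,tp=None):
    """rows of strong edges of the held block's front end, and predicted row for zero offset"""
    d=np.load(f+'.npz');T=d['T']
    g=cv2.cvtColor(cv2.imread(f),cv2.COLOR_BGR2GRAY).astype(float)[:,300:350].mean(1)
    gr=abs(np.gradient(g)); k=[r for r in range(lo,hi) if gr[r]==gr[r-3:r+4].max() and gr[r]>4]
    return [(r,round(gr[r],1)) for r in k]
E
python3 - <<'E'
from h import *
np.set_printoptions(precision=4,suppress=True)
f='pics/w7.png';print(held(f))
o=monitor.get_obs();p=o['tool_pos'];M=R.from_rotvec(o['tool_rot']).as_matrix()
for dx in(-3,0,3): print(dx,[proj(f,p+M@np.array([.042+dx/1e3,0,z])) for z in(.1408,.1808)])
print([proj(f,p+M@np.array([.042,y,.1408])) for y in(-.018,.018)])
E
```

```text
[(209, np.float64(4.7)), (213, np.float64(35.7)), (226, np.float64(5.1)), (243, np.float64(17.8)), (280, np.float64(11.5))]
-3 [array([330.7769, 249.8587]), array([329.3368, 218.4491])]
0 [array([330.8243, 240.9122]), array([329.3592, 211.5354])]
3 [array([330.87  , 231.8239]), array([329.3808, 204.5597])]
[array([274.2529, 240.8857]), array([387.1232, 240.8761])]
```

step_arm:
  commands:
    - [0,[-10,50,0],2]
    - [0,[-22,108,0],4]
    - [0,[-34,168,0],6]
    - [0,[-46,228,0],9]
    - [0,[-58,288,0],12]
    - [0,[-70,348,0],15]
    - [0,[-82,408,0],18]
    - [0,[-94,468,0],20.3]
    - [0,[-106,528.5,0],20.3]
    - [0,[-106,528.5,50],20.3]
    - [0,[-106,528.5,100],20.3]
    - [0,[-106,528.5,150],20.3]

```text
t: 11.12
tool_pos: [0.4903, -0.3407, 0.2694]
tool_rot: [-3.097, 0.514, 0.005]
contact_force: [0.0, 0.1, -2.5]
opening: 0.0348
grip_force: 92.1
```

step_arm:
  commands:
    - [0,[0,0,30],0]
    - [0,[0,0,40],0]
    - [0,[0,0,40],0]
    - [0,[0,0,40],0]

```text
t: 11.62
tool_pos: [0.492, -0.3416, 0.2355]
tool_rot: [3.098, -0.513, 0.004]
contact_force: [0.3, 0.7, -3.5]
opening: 0.0346
grip_force: 92.0
```

```bash
cat > st.py <<'E'
from h import *
import sys
np.set_printoptions(precision=4,suppress=True)
f=sys.argv[1];snap('wrist',f)
o=monitor.get_obs();p=o['tool_pos'];M=R.from_rotvec(o['tool_rot']).as_matrix()
print(o['t'],p,M[:,0],np.degrees(np.arctan2(M[1,0],M[0,0])),o['contact_force'],o['wrist_torque'],o['opening'],o['grip_force'])
print(held(f))
for dx in(-3,0,3): print(dx,[proj(f,p+M@np.array([.042+dx/1e3,0,z])) for z in(.1408,.1808)])
E
python3 st.py pics/w8.png
```

```text
11.675 [ 0.492  -0.3416  0.2357] [ 0.9467 -0.3222  0.0031] -18.795263513872463 [-0.0894  0.4714 -2.4082] [-0.0067 -0.0089 -0.0115] 0.034952240621553846 92.02527668327093
[(209, np.float64(9.9)), (213, np.float64(15.2)), (226, np.float64(5.8)), (243, np.float64(25.3)), (280, np.float64(11.9))]
-3 [array([331.766, 247.699]), array([330.0311, 216.0946])]
0 [array([331.8225, 238.5706]), array([330.0575, 209.0764])]
3 [array([331.8769, 229.2963]), array([330.0828, 201.9954])]
```

```bash
cat > sc.py <<'E'
from h import *
import sys
np.set_printoptions(precision=4,suppress=True)
f=sys.argv[1]
g=cv2.cvtColor(cv2.imread(f),cv2.COLOR_BGR2GRAY).astype(float)
b=np.array([.491,-.3415]);a=np.radians(-19);M=np.array([[np.cos(a),-np.sin(a)],[np.sin(a),np.cos(a)]])
for s in[(.0537,.0314),(.0537,-.0314)]:
    c=proj(f,np.r_[b+M@s,.0205]);u,v=c.round().astype(int);r=14
    t=g[v-r:v+r+1,u-r:u+r+1]; m=(t>(t.max()+np.median(t))/2).astype(np.uint8); n,l,S,ce=cv2.connectedComponentsWithStats(m)
    k=1+S[1:,4].argmax(); q=ce[k]+[u-r,v-r]; w=atz(f,q,.0205)[:2]; print(c,q,S[k],w,'base->',w-M@s)
E
python3 sc.py pics/w8.png
```

```text
[266.8295 174.0372] [264.424  176.9387] [  1   6  22  23 375] [ 0.551  -0.3276] base-> [ 0.49   -0.3398]
[391.5983 174.6186] [389.7251 178.0288] [  1   6  22  23 382] [ 0.5302 -0.3872] base-> [ 0.4896 -0.3401]
```

step_arm:
  commands:
    - [0,[-0.5,0.5,8],0]
    - [0,[-0.5,0.5,14],0]
    - [0,[-0.5,0.5,18],0]
    - [0,[-0.5,0.5,22],0]
    - [0,[-0.5,0.5,25],0]
    - [0,[-0.5,0.5,25],0]
    - [0,[-0.5,0.5,25],0]

```text
t: 12.55
tool_pos: [0.4908, -0.3416, 0.209]
tool_rot: [3.099, -0.513, 0.001]
contact_force: [-0.7, -1.4, -2.0]
opening: 0.0349
grip_force: 92.4
```

step_arm:
  commands:
    - [0,[0,0,2],0]
    - [0,[0,0,4],0]
    - [0,[0,0,6],0]
    - [0,[0,0,8],0]
    - [0,[0,0,9],0]
    - [0,[0,0,9],0]

```text
t: 13.3
tool_pos: [0.4914, -0.3419, 0.2008]
tool_rot: [3.098, -0.513, 0.004]
contact_force: [2.6, -2.7, 4.7]
opening: 0.0346
grip_force: 92.8
```

step_arm:
  commands:
    - [0,[0,0,1],0]
    - [0,[0,0,2],0]
    - [0,[0,0,3],0]
    - [0,[0,0,3],0]

```text
t: 13.8
tool_pos: [0.4916, -0.3421, 0.2007]
tool_rot: [3.099, -0.513, 0.002]
contact_force: [-5.9, 3.6, 20.9]
opening: 0.0348
grip_force: 95.3
```

step_arm:
  commands:
    - [0,[0,0,1.5],0]
    - [0,[0,0,1.5],0]
    - [0,[0,0,-2],0]
    - [100,[0,0,-2],0]
    - [100,[0,0,-2],0]
    - [100,[0,0,-2],0]
    - [100,[0,0,-2],0]
    - [100,[0,0,-20],0]
    - [100,[0,0,-70],0]
    - [100,[0,0,-120],0]
    - [100,[0,0,-120],0]
    - [100,[0,0,-120],0]

```text
t: 15.3
tool_pos: [0.4907, -0.3413, 0.3176]
tool_rot: [3.099, -0.513, 0.001]
contact_force: [0.7, -0.3, 0.2]
opening: 0.0854
grip_force: 0.0
```

Run:
```python
from h import *
np.set_printoptions(precision=4,suppress=True)
o=monitor.get_obs();print(o['t'],o['tool_pos'],o['contact_force'],o['q'])
f='pics/w9.png';im=snap('wrist',f);snap('side','pics/s9.png')
b=np.array([.491,-.3415]);a=np.radians(-18.8);M=np.array([[np.cos(a),-np.sin(a)],[np.sin(a),np.cos(a)]])
img=cv2.imread(f)
pt=lambda f,x,y,z:proj(f,np.r_[b+M@[x,y],z])
for z in(.06,.069):
  q=np.array([pt(f,x,y,z) for x,y in[(-.042,-.018),(.042,-.018),(.042,.018),(-.042,.018)]])
  cv2.polylines(img,[q.round().astype(int)],True,(0,0,255) if z==.06 else (255,0,0),1)
s=cv2.imread('pics/s9.png')
c=pt('pics/s9.png',0,0,.05).astype(int)
for z,col in((.02,(0,255,0)),(.06,(0,0,255))):
  q=np.array([pt('pics/s9.png',x,y,z) for x,y in[(-.042,-.018),(.042,-.018),(.042,.018),(-.042,.018)]])
  print(q)
t=s[c[1]-60:c[1]+60,c[0]-80:c[0]+80]
c=pt(f,0,0,.06).astype(int);print(c)
u=img[max(0,c[1]-90):c[1]+60,c[0]-100:c[0]+100]
cv2.imwrite('pics/chk.png',np.hstack([cv2.resize(u,(400,300)),cv2.resize(t,(400,300),interpolation=cv2.INTER_CUBIC)]))
```

```text
15.3 [ 0.4907 -0.3413  0.3176] [ 0.6941 -0.3207  0.2367] [-0.7322  0.0568  1.7578  0.      1.3259  1.1666]
[[288.8606 365.1777]
 [331.6726 369.4022]
 [333.8001 355.9858]
 [292.4376 352.0705]]
[[287.8759 349.9534]
 [331.7201 354.0816]
 [333.896  340.8966]
 [291.5708 337.0783]]
[327 245]
```

step_arm:
  commands:
    - [100,[-5,-25,-55],-2]
    - [100,[-14,-75,-90],-4]
    - [100,[-25,-133,-120],-6]
    - [100,[-36,-192,-120],-8]
    - [100,[-47,-251,-120],-10]
    - [100,[-58,-310,-120],-12]
    - [100,[-70,-369,-120],-14]
    - [100,[-81,-428,-120],-16]
    - [100,[-92,-487,-120],-18]
    - [100,[-103,-546,-120],-20.3]
    - [100,[-113,-600,-100],-20.3]
    - [100,[-118,-626.5,-60],-20.3]

```text
t: 16.9
tool_pos: [0.581, 0.2926, 0.3763]
tool_rot: [-3.14, -0.045, -0.002]
contact_force: [0.3, -0.1, 0.1]
opening: 0.0853
grip_force: 0.0
```

step_arm:
  commands:
    - [100,[0,0,50],0]
    - [100,[0,0,95],0]
    - [100,[0,0,95],0]
    - [100,[0,0,95],0]

```text
t: 17.4
tool_pos: [0.5813, 0.2898, 0.2827]
tool_rot: [-3.141, -0.041, -0.001]
contact_force: [-0.2, 0.4, 1.1]
opening: 0.0854
grip_force: 0.0
```

Run:
```python
from h import *
np.set_printoptions(precision=4,suppress=True)
f='pics/w10.png';im=snap('wrist',f)
o=monitor.get_obs();p=o['tool_pos'];M=R.from_rotvec(o['tool_rot']).as_matrix();print(o['t'],p,M[:,0])
# body side edges on top face: rows between studs, and end edge
r=proj(f,[.581,.2905,.054]);print(r)
g=cv2.cvtColor(cv2.imread(f),cv2.COLOR_BGR2GRAY).astype(float)
for dx in(-.035,0,.035):
  row=int(proj(f,[.581+dx,.2905,.054])[1]); L=g[row-2:row+3].mean(0); gr=np.gradient(L)
  print(row,[(k,round(gr[k],1)) for k in range(250,400) if abs(gr[k])==abs(gr[k-3:k+4]).max() and abs(gr[k])>5],[proj(f,[.581+dx,.2905+d,.054])[0] for d in(.018,-.018)])
```

```text
17.45 [0.5818 0.2899 0.2841] [0.9997 0.026  0.0032]
[326.7334 263.6989]
316 [(298, np.float64(26.1)), (316, np.float64(-5.6)), (321, np.float64(6.9)), (334, np.float64(-5.2)), (356, np.float64(-20.2)), (370, np.float64(15.4))] [np.float64(295.62681066267635), np.float64(354.5567713130306)]
263 [(295, np.float64(-10.2)), (319, np.float64(-6.1)), (334, np.float64(7.3)), (356, np.float64(-6.5)), (366, np.float64(11.5)), (373, np.float64(5.2)), (392, np.float64(-7.6))] [np.float64(295.35681400478967), np.float64(358.0352924851248)]
203 [(272, np.float64(-8.9)), (293, np.float64(-19.5)), (319, np.float64(8.0)), (360, np.float64(16.2))] [np.float64(295.5325741343846), np.float64(361.3821001340279)]
```

step_arm:
  commands:
    - [100,[0,0,30],0]
    - [100,[0,0,60],0]
    - [100,[0,0,80],0]
    - [100,[0,0,88],0]
    - [100,[0,0,88],0]
    - [0,[0,0,88],0]
    - [0,[0,0,88],0]
    - [0,[0,0,88],0]
    - [0,[0,0,88],0]
    - [0,[0,0,88],0]
    - [0,[0,0,88],0]
  squeeze: 90

```text
t: 18.82
tool_pos: [0.5814, 0.2896, 0.1948]
tool_rot: [3.141, 0.041, 0.002]
contact_force: [-0.7, -1.8, 5.9]
opening: 0.035
grip_force: 90.6
```

step_arm:
  commands:
    - [0,[0,0,-5],0]
    - [0,[0,0,-10],0]
    - [0,[0,0,-15],0]
    - [0,[0,0,-25],0]
    - [0,[0,0,-40],0]
    - [0,[0,0,-80],0]
    - [0,[0,0,-130],0]
    - [0,[0,0,-190],0]
    - [0,[0,0,-230],0]
    - [0,[0,0,-230],0]
    - [0,[0,0,-230],0]

```text
t: 20.2
tool_pos: [0.5807, 0.2896, 0.423]
tool_rot: [3.141, 0.041, -0.0]
contact_force: [-0.2, -0.4, -3.2]
opening: 0.035
grip_force: 91.9
```

```bash
python3 st.py pics/w11.png
```

```text
20.25 [0.5805 0.2895 0.4214] [ 0.9997  0.0261 -0.0028] 1.495876188010466 [ 0.8924 -0.5072 -4.2611] [-0.0502  0.0233 -0.0437] 0.03518111243778282 91.91652204841375
[(215, np.float64(34.7)), (244, np.float64(20.9)), (282, np.float64(10.8))]
-3 [array([331.0225, 249.7119]), array([329.5588, 218.3523])]
0 [array([331.0723, 240.7703]), array([329.5827, 211.4418])]
3 [array([331.1203, 231.6872]), array([329.6057, 204.4695])]
```

step_arm:
  commands:
    - [0,[-8,50,0],2]
    - [0,[-18,109,0],4]
    - [0,[-28,168,0],6]
    - [0,[-38,227,0],8]
    - [0,[-48,286,0],10]
    - [0,[-58,345,0],12]
    - [0,[-68,404,0],14]
    - [0,[-78,463,0],16]
    - [0,[-88,522,0],18]
    - [0,[-97,580,0],20.3]
    - [0,[-105.5,629.5,0],20.3]
    - [0,[-105.5,629.5,50],20.3]

```text
t: 21.75
tool_pos: [0.4917, -0.3464, 0.3756]
tool_rot: [3.094, -0.52, 0.009]
contact_force: [1.2, 0.0, -3.3]
opening: 0.035
grip_force: 91.9
```

step_arm:
  commands:
    - [0,[0,0,50],0]
    - [0,[0,0,94],0]
    - [0,[0,0,98],0]
    - [0,[0,0,98],0]
    - [0,[0,0,98],0]

```text
t: 22.38
tool_pos: [0.4927, -0.343, 0.2784]
tool_rot: [3.097, -0.513, 0.006]
contact_force: [-0.1, 1.1, -1.8]
opening: 0.0348
grip_force: 91.8
```

```bash
python3 st.py pics/w12.png;python3 sc.py pics/w12.png
```

```text
22.425 [ 0.4927 -0.3429  0.2785] [ 0.9467 -0.3221  0.0042] -18.791721864895177 [ 0.1821 -0.2169 -3.1575] [ 0.0242  0.0164 -0.0556] 0.03515697632528226 91.83350058272481
[(200, np.float64(30.4)), (210, np.float64(20.6)), (244, np.float64(27.1)), (282, np.float64(11.3))]
-3 [array([331.5404, 247.873 ]), array([329.8469, 216.3047])]
0 [array([331.5951, 238.7651]), array([329.8724, 209.2984])]
3 [array([331.6478, 229.5118]), array([329.8969, 202.2293])]
[275.4702 167.1791] [273.5476 169.3413] [  4   8  18  18 252] [ 0.5511 -0.3277] base-> [ 0.4901 -0.3399]
[377.3248 167.5757] [375.483  170.2566] [  4   7  18  19 265] [ 0.5303 -0.3871] base-> [ 0.4898 -0.3399]
```

step_arm:
  commands:
    - [0,[-0.5,-0.5,8],0]
    - [0,[-0.5,-0.5,14],0]
    - [0,[-0.5,-0.5,20],0]
    - [0,[-0.5,-0.5,24],0]
    - [0,[-0.5,-0.5,27],0]
    - [0,[-0.5,-0.5,27],0]
    - [0,[-0.5,-0.5,27],0]

```text
t: 23.3
tool_pos: [0.4917, -0.3419, 0.249]
tool_rot: [3.099, -0.513, 0.001]
contact_force: [-0.7, -0.2, -2.0]
opening: 0.0345
grip_force: 92.2
```

step_arm:
  commands:
    - [0,[0,0,2],0]
    - [0,[0,0,4],0]
    - [0,[0,0,6],0]
    - [0,[0,0,8],0]
    - [0,[0,0,9],0]
    - [0,[0,0,10],0]
    - [0,[0,0,10],0]

```text
t: 24.18
tool_pos: [0.4923, -0.3423, 0.2407]
tool_rot: [3.098, -0.513, 0.004]
contact_force: [-0.8, -0.9, 8.7]
opening: 0.0348
grip_force: 93.6
```

step_arm:
  commands:
    - [0,[0,0,1],0]
    - [0,[0,0,2],0]
    - [0,[0,0,3],0]
    - [0,[0,0,4],0]
    - [0,[0,0,4],0]

```text
t: 24.8
tool_pos: [0.4926, -0.3425, 0.2407]
tool_rot: [3.099, -0.513, 0.001]
contact_force: [-10.6, 7.9, 27.9]
opening: 0.035
grip_force: 95.9
```

step_arm:
  commands:
    - [0,[0,0,-4],0]
    - [0,[0,0,-4],0]
    - [100,[0,0,-4],0]
    - [100,[0,0,-4],0]
    - [100,[0,0,-4],0]
    - [100,[0,0,-4],0]
    - [100,[0,0,-20],0]
    - [100,[0,0,-70],0]
    - [100,[0,0,-125],0]
    - [100,[0,0,-125],0]
    - [100,[0,0,-125],0]

```text
t: 26.18
tool_pos: [0.4916, -0.3417, 0.3607]
tool_rot: [3.099, -0.513, 0.002]
contact_force: [-0.5, 0.6, -0.5]
opening: 0.0852
grip_force: 0.0
```

step_arm:
  commands:
    - [100,[18,-55,0],-5]
    - [100,[37,-113,0],-10]
    - [100,[56,-170,0],-15]
    - [100,[70,-215,0],-20.3]
    - [100,[77,-234.5,40],-20.3]
    - [100,[77,-234.5,85],-20.3]
    - [100,[77,-234.5,85],-20.3]
    - [100,[77,-234.5,85],-20.3]
    - [100,[77,-234.5,85],-20.3]

```text
t: 27.3
tool_pos: [0.6407, -0.1452, 0.2775]
tool_rot: [3.14, 0.04, 0.006]
contact_force: [0.2, -0.0, -0.2]
opening: 0.0855
grip_force: 0.0
```

Run:
```python
from h import *
np.set_printoptions(precision=4,suppress=True)
f='pics/w13.png';im=snap('wrist',f)
o=monitor.get_obs();p=o['tool_pos'];M=R.from_rotvec(o['tool_rot']).as_matrix();print(o['t'],p,M[:,0])
img=cv2.imread(f);g=cv2.cvtColor(img,cv2.COLOR_BGR2GRAY).astype(float);c=np.array([.64,-.1443]);a=np.radians(1.5);m=np.array([[np.cos(a),-np.sin(a)],[np.sin(a),np.cos(a)]])
P=lambda x,y,z:proj(f,np.r_[c+m@[x,y],z])
print('corners pred',[P(x,y,.039) for x,y in[(-.042,-.018),(.042,-.018),(.042,.018),(-.042,.018)]])
for dx in(-.03,-.01,.01,.03):
  row=int(P(dx,0,.039)[1]); L=g[row-1:row+2].mean(0); gr=np.gradient(L)
  print(row,[(k,round(gr[k],1)) for k in range(260,410) if abs(gr[k])==abs(gr[k-3:k+4]).max() and abs(gr[k])>7],P(dx,.018,.039)[0],P(dx,-.018,.039)[0])
L=g[:,315:345].mean(1);gr=np.gradient(L);print([(k,round(gr[k],1)) for k in range(150,400) if abs(gr[k])==abs(gr[k-3:k+4]).max() and abs(gr[k])>5])
```

```text
27.35 [ 0.6407 -0.1452  0.2774] [0.9997 0.0255 0.0038]
corners pred [array([353.6458, 320.196 ]), array([357.3485, 190.0912]), array([294.03  , 190.1349]), array([297.6835, 320.2903])]
303 [(297, np.float64(19.5)), (319, np.float64(-11.0)), (335, np.float64(8.3)), (354, np.float64(-27.5)), (369, np.float64(12.7))] 297.0887461063218 354.25556248375415
274 [(296, np.float64(23.3)), (324, np.float64(-7.5)), (355, np.float64(-13.7)), (405, np.float64(22.2))] 296.12983340866344 355.23473003590016
243 [(274, np.float64(16.8)), (295, np.float64(25.3)), (300, np.float64(25.3)), (309, np.float64(22.5)), (325, np.float64(-20.8)), (351, np.float64(-11.5)), (356, np.float64(-47.8)), (376, np.float64(25.8))] 295.23751313407223 356.13994677358784
210 [(278, np.float64(-8.0)), (294, np.float64(24.2)), (299, np.float64(19.0)), (325, np.float64(-20.3)), (352, np.float64(-18.0)), (356, np.float64(-24.3))] 294.4444775975761 356.93679885450575
[(163, np.float64(65.4)), (172, np.float64(-10.3)), (189, np.float64(22.2)), (248, np.float64(-7.3)), (255, np.float64(-6.5)), (315, np.float64(-8.8)), (363, np.float64(6.5)), (377, np.float64(-9.1))]
```

step_arm:
  commands:
    - [100,[0,0,40],0]
    - [100,[0,0,70],0]
    - [100,[0,0,88],0]
    - [100,[0,0,94],0]
    - [100,[0,0,94],0]
    - [0,[0,0,94],0]
    - [0,[0,0,94],0]
    - [0,[0,0,94],0]
    - [0,[0,0,94],0]
    - [0,[0,0,94],0]
    - [0,[0,0,94],0]
  squeeze: 90

```text
t: 28.72
tool_pos: [0.6407, -0.1447, 0.1819]
tool_rot: [3.141, 0.041, 0.003]
contact_force: [0.0, 0.5, 5.0]
opening: 0.0341
grip_force: 92.7
```

step_arm:
  commands:
    - [0,[0,0,0],0]
    - [0,[0,0,-10],0]
    - [0,[0,0,-50],0]
    - [0,[0,0,-110],0]
    - [0,[0,0,-160],0]
    - [0,[0,0,-210],0]
    - [0,[0,0,-210],0]
    - [0,[0,0,-210],0]

```text
t: 29.72
tool_pos: [0.6396, -0.1443, 0.389]
tool_rot: [-3.14, -0.041, 0.004]
contact_force: [-0.5, 0.8, -3.1]
opening: 0.0339
grip_force: 92.0
```

```bash
python3 st.py pics/w14.png
```

```text
29.775 [ 0.6394 -0.1443  0.3877] [ 0.9996  0.0262 -0.0045] 1.5030067992351908 [-0.2872 -0.0351 -2.4456] [ 0.0876  0.0215 -0.0101] 0.0340050780881876 91.96624595671892
[(207, np.float64(9.0)), (228, np.float64(17.6)), (235, np.float64(15.2)), (289, np.float64(9.2))]
-3 [array([330.104 , 249.7678]), array([328.7186, 218.2612])]
0 [array([330.1465, 240.8011]), array([328.7382, 211.3352])]
3 [array([330.1875, 231.6919]), array([328.7571, 204.347 ])]
```

Run:
```python
from h import *
np.set_printoptions(precision=1,suppress=True,linewidth=150)
o=monitor.get_obs();p=o['tool_pos'];M=R.from_rotvec(o['tool_rot']).as_matrix()
for f in('pics/w11.png','pics/w14.png'):
  g=cv2.cvtColor(cv2.imread(f),cv2.COLOR_BGR2GRAY).astype(float)
  for c in((278,288),(315,335),(362,372)): print(f,c,g[196:256:2,c[0]:c[1]].mean(1))
f='pics/w14.png'
for z in(.1429,.1519,.1819):print(proj(f,p+M@np.array([.042,0,z])))
```

```text
pics/w11.png (278, 288) [208.8 210.  204.2 198.5 197.  197.3 197.8 199.  199.4 197.9 161.1 138.8 124.8 115.7 110.7 104.6 104.8 100.2  99.4 100.2 101.2 102.1 101.6 102.1
 123.8 164.3 176.7 183.6 183.7 183.7]
pics/w11.png (315, 335) [180.  181.5 179.1 179.8 177.7 179.4 179.6 157.7 163.8 172.6 103.2 102.7 101.2 100.9 102.2 102.4 100.7 100.3 100.7 100.2 100.3 100.4 100.8 101.4
 119.7 153.1 160.8 165.4 165.  165.1]
pics/w11.png (362, 372) [202.1 201.8 201.4 202.  198.3 203.  200.  203.5 207.1 212.7 161.7 143.4 131.9 120.7 109.7 106.5 103.6 103.  101.4 101.  101.9 102.  102.2  96.4
 113.2 154.4 162.1 166.  166.1 166.2]
pics/w14.png (278, 288) [137.  136.5 136.8 121.1  53.6  55.3  94.2 132.3 128.9 121.4 120.6 118.1 114.6 112.6 116.6 115.  116.3 113.2 113.9 113.  114.5 121.2 178.1 198.6
 198.7 198.2 197.8 197.6 197.6 197.4]
pics/w14.png (315, 335) [109.6 108.8 108.2 108.5 109.2 110.4 111.5 109.5 109.  108.8 113.8 112.1 113.7 114.9 119.8 113.8 130.8 155.8 140.9 170.2 176.6 177.2 177.2 177.3
 177.3 177.4 177.6 177.5 177.7 177.8]
pics/w14.png (362, 372) [103.8 101.7 109.2 117.1 121.5 127.4 132.7 131.9 128.3 117.2 117.9 115.4 114.8 115.1 121.5 114.8 113.6 112.9 113.1 111.5 113.1 121.3 167.1 176.8
 177.1 177.1 177.  176.9 176.9 176.7]
[330.1 238.8]
[329.7 230.8]
[328.7 210.7]
```

step_arm:
  commands:
    - [0,[-36,45,0],5]
    - [0,[-73,92,0],10]
    - [0,[-110,139,0],15]
    - [0,[-140,177,0],20.3]
    - [0,[-154,194,0],20.3]
    - [0,[-154,194,30],20.3]
    - [0,[-154,194,60],20.3]
    - [0,[-154,194,73],20.3]
    - [0,[-154,194,73],20.3]
    - [0,[-154,194,73],20.3]
    - [0,[-154,194,73],20.3]

```text
t: 31.15
tool_pos: [0.4917, -0.3427, 0.3194]
tool_rot: [3.098, -0.512, 0.004]
contact_force: [0.0, -0.5, -2.4]
opening: 0.0338
grip_force: 91.9
```

```bash
python3 st.py pics/w15.png | head -2; python3 sc.py pics/w15.png
```

```text
31.2 [ 0.4916 -0.3427  0.3192] [ 0.9467 -0.322   0.0022] -18.786670590588116 [-0.5899 -0.198  -2.5724] [-0.0059 -0.0367 -0.0149] 0.03419894759458752 91.88451692461967
[(208, np.float64(18.3)), (228, np.float64(15.5)), (234, np.float64(16.2))]
[282.8241 158.6869] [281.3598 160.5873] [  5   8  16  16 189] [ 0.551  -0.3278] base-> [ 0.4901 -0.34  ]
[369.6479 159.0549] [368.0316 161.3632] [  5   9  15  16 190] [ 0.5303 -0.387 ] base-> [ 0.4898 -0.3399]
```

Position agrees with the earlier seats; lower and press.

step_arm:
  commands:
    - [0,[0,-0.5,8],0]
    - [0,[0,-0.5,15],0]
    - [0,[0,-0.5,20],0]
    - [0,[0,-0.5,25],0]
    - [0,[0,-0.5,28],0]
    - [0,[0,-0.5,28],0]
    - [0,[0,-0.5,28],0]

```text
t: 32.08
tool_pos: [0.4914, -0.3421, 0.29]
tool_rot: [3.099, -0.513, 0.001]
contact_force: [-0.1, -1.0, -1.2]
opening: 0.034
grip_force: 92.2
```

step_arm:
  commands:
    - [0,[0,0,2],0]
    - [0,[0,0,4],0]
    - [0,[0,0,6],0]
    - [0,[0,0,8],0]
    - [0,[0,0,9],0]
    - [0,[0,0,10],0]
    - [0,[0,0,10],0]

```text
t: 32.95
tool_pos: [0.4921, -0.3424, 0.2819]
tool_rot: [3.098, -0.513, 0.004]
contact_force: [-0.3, 0.7, 8.7]
opening: 0.0341
grip_force: 93.2
```

step_arm:
  commands:
    - [0,[0,0,1],0]
    - [0,[0,0,2],0]
    - [0,[0,0,3],0]
    - [0,[0,0,4],0]
    - [0,[0,0,4],0]

```text
t: 33.58
tool_pos: [0.4923, -0.3426, 0.2818]
tool_rot: [3.098, -0.513, 0.003]
contact_force: [-8.7, 7.7, 26.1]
opening: 0.0344
grip_force: 95.3
```

step_arm:
  commands:
    - [0,[0,0,-4],0]
    - [0,[0,0,-4],0]
    - [100,[0,0,-4],0]
    - [100,[0,0,-4],0]
    - [100,[0,0,-4],0]
    - [100,[0,0,-4],0]
    - [100,[0,0,-20],0]
    - [100,[0,0,-60],0]
    - [100,[0,0,-105],0]
    - [100,[0,0,-105],0]
    - [100,[0,0,-105],0]

```text
t: 34.95
tool_pos: [0.4913, -0.342, 0.3815]
tool_rot: [3.099, -0.513, 0.001]
contact_force: [0.3, 0.1, -1.3]
opening: 0.0849
grip_force: 0.0
```

Run:
```python
from h import *
np.set_printoptions(precision=4,suppress=True)
o=monitor.get_obs();print(o['t'],o['tool_pos'],o['q'])
snap('wrist','pics/w16.png');f='pics/s16.png';snap('side',f)
for z in(.02,.06,.1,.14): print(z,proj(f,[.47,-.36,z]))
c=proj(f,[.49,-.34,.08]).astype(int)
s=cv2.imread(f)[c[1]-75:c[1]+75,c[0]-100:c[0]+100];cv2.imwrite('pics/chk.png',cv2.resize(s,(800,600),interpolation=cv2.INTER_CUBIC))
```

```text
34.95 [ 0.4913 -0.342   0.3815] [-0.7323  0.0056  1.7    -0.      1.435   1.1666]
0.02 [302.4886 368.9802]
0.06 [301.8251 353.6839]
0.1 [301.1286 337.6238]
0.14 [300.3963 320.7412]
```

View pics/chk.png

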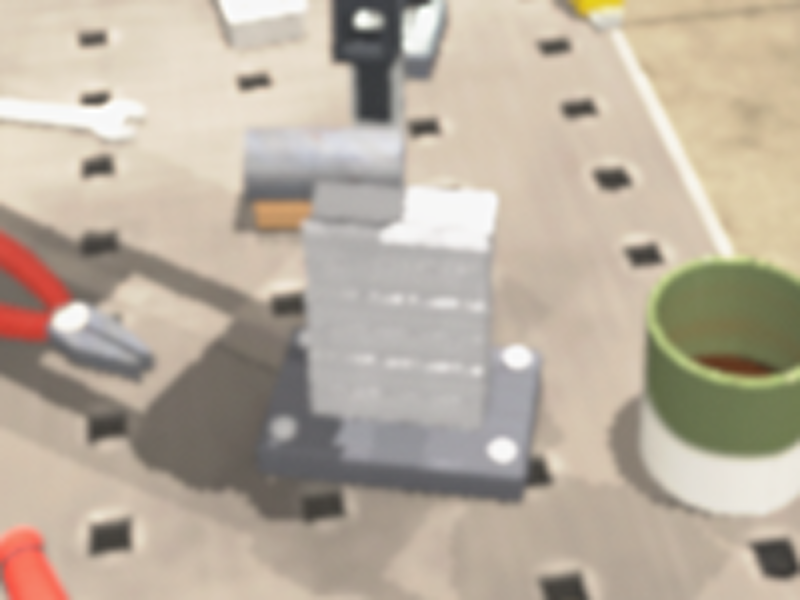

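Run:
```python
from h import *
np.set_printoptions(precision=4,suppress=True)
print(tri(('pics/w3.png',(288,34)),('pics/w4.png',(287,157))))
print(monitor.get_obs()['opening'])
# V-rest check
f='pics/w16.png';g=cv2.cvtColor(cv2.imread(f),cv2.COLOR_BGR2GRAY).astype(float)
b=np.array([.4915,-.342]);a=np.radians(-18.8);M=np.array([[np.cos(a),-np.sin(a)],[np.sin(a),np.cos(a)]])
for x in(-.02,.0,.02):
  P=[proj(f,np.r_[b+M@[x,y],.139]) for y in(.018,-.018)];row=int(P[0][1]);gr=np.gradient(g[row-1:row+2].mean(0))
  print(row,P[0][0],P[1][0],[(k,round(gr[k])) for k in range(250,410) if abs(gr[k])==abs(gr[k-3:k+4]).max() and abs(gr[k])>7])
```

```text
(array([ 0.5107, -0.1036,  0.0793]), [np.float64(0.6226807916014909), np.float64(0.6226807916016448)])
0.08553826719496987
283 299.21036070901863 356.64056016779915 [(260, 12), (292, -7), (297, 13), (354, -12), (377, 15)]
253 298.4131125211031 357.6342616606266 [(280, -13), (296, 13), (341, 29), (350, -18), (354, -42), (389, 14)]
221 297.6930794684167 358.5313086693502 [(279, -16), (295, 23), (300, 17), (326, 20), (351, -18), (355, -27), (371, 12)]
```

step_arm:
  commands:
    - [100,[-20,-50,-20],-4]
    - [75,[-45,-105,-20],-7.6]
    - [75,[-71,-160.5,-10],-7.6]
    - [75,[-71,-160.5,50],-7.6]
    - [75,[-71,-160.5,95],-7.6]
    - [75,[-71,-160.5,101],-7.6]
    - [75,[-71,-160.5,101],-7.6]
    - [75,[-71,-160.5,101],-7.6]
    - [75,[-71,-160.5,101],-7.6]

```text
t: 36.17
tool_pos: [0.4766, -0.1677, 0.2818]
tool_rot: [3.125, -0.307, 0.005]
contact_force: [1.5, 0.5, 0.2]
opening: 0.0643
grip_force: 0.0
```

Run:
```python
from h import *
np.set_printoptions(precision=4,suppress=True)
f='pics/w17.png';snap('wrist',f)
o=monitor.get_obs();p=o['tool_pos'];M=R.from_rotvec(o['tool_rot']).as_matrix();print(o['t'],p,M[:,0],np.degrees(np.arctan2(M[1,0],M[0,0])),o['opening'])
for y in(-.021,.021):
  print([proj(f,p+M@np.array([x,y,p[2]-.034])) for x in(-.045,.045)])
```

```text
36.225 [ 0.4764 -0.1676  0.2814] [ 0.9809 -0.1945  0.0028] -11.213852244016692 0.06382937028445294
[array([296.1833, 314.7092]), array([292.4215, 179.4343])]
[array([359.0629, 314.6284]), array([363.5523, 179.4899])]
```

View pics/w17.png

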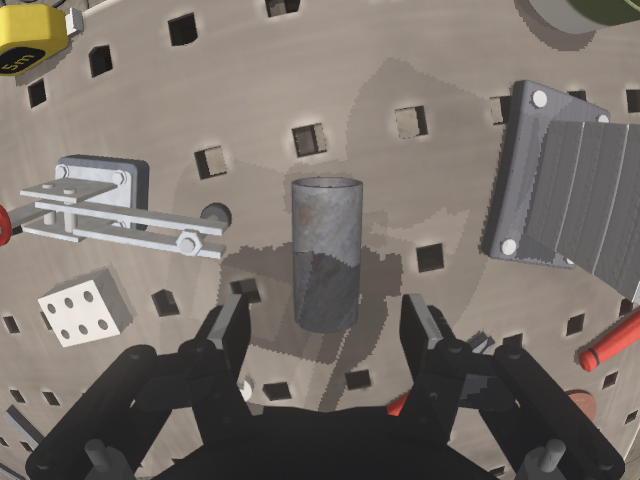

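step_arm:
  commands:
    - [75,[0,0,30],0]
    - [75,[0,0,60],0]
    - [75,[0,0,80],0]
    - [75,[0,0,87],0]
    - [75,[0,0,87],0]
    - [0,[0,0,87],0]
    - [0,[0,0,87],0]
    - [0,[0,0,87],0]
    - [0,[0,0,87],0]
    - [0,[0,0,87],0]
  squeeze: 70

```text
t: 37.48
tool_pos: [0.4774, -0.1685, 0.1959]
tool_rot: [3.123, -0.306, 0.008]
contact_force: [-0.5, -2.2, 9.7]
opening: 0.0404
grip_force: 70.3
```

step_arm:
  commands:
    - [0,[0,0,0],0]
    - [0,[0,0,-10],0]
    - [0,[0,0,-40],0]
    - [0,[0,0,-90],0]
    - [0,[0,0,-150],0]
    - [0,[0,0,-200],0]
    - [0,[0,0,-215],0]
    - [0,[0,0,-215],0]
    - [0,[0,0,-215],0]

```text
t: 38.6
tool_pos: [0.4753, -0.1669, 0.4041]
tool_rot: [-3.124, 0.306, 0.009]
contact_force: [-0.1, 0.8, -4.4]
opening: 0.04
grip_force: 71.6
```

```bash
python3 st.py pics/w18.png
python3 - <<'E'
from h import *
np.set_printoptions(precision=1,suppress=True,linewidth=150)
f='pics/w18.png'
o=monitor.get_obs();p=o['tool_pos'];M=R.from_rotvec(o['tool_rot']).as_matrix()
g=cv2.cvtColor(cv2.imread(f),cv2.COLOR_BGR2GRAY).astype(float)
print(g[160:280:3,320:334].mean(1))
for z in(.139,.159,.180):print(proj(f,p+M@np.array([.045,0,z])))
E
```

```text
38.65 [ 0.4753 -0.1669  0.4041] [ 0.9809 -0.1943 -0.0058] -11.201556170792776 [ 0.5582 -0.4119 -3.8404] [-0.0381 -0.0371 -0.0045] 0.04000157973778485 71.55525147914886
[(208, np.float64(18.9)), (222, np.float64(10.1)), (237, np.float64(23.0))]
-3 [array([331.3146, 248.4889]), array([329.6729, 216.818 ])]
0 [array([331.3678, 239.3966]), array([329.6977, 209.8195])]
3 [array([331.419 , 230.1586]), array([329.7217, 202.758 ])]
[178.2 182.9 185.5 185.8 185.6 185.6 185.9 185.9 186.1 186.  188.  175.4 133.5 134.  134.1 133.9  96.1 130.1 128.6 129.9 128.3 114.5  82.3  81.5
  79.6  75.2 128.9 139.  136.3 132.2 128.1 128.2 127.6 128.  127.8 126.  123.1 122.6 123.9 123. ]
[331.5 231.8]
[330.5 215.7]
[329.7 203.2]
```

step_arm:
  commands:
    - [0,[16,54,0],2.5]
    - [0,[33,111,0],5]
    - [0,[50,168.5,0],7.6]
    - [0,[50,168.5,30],7.6]
    - [0,[50,168.5,63],7.6]
    - [0,[50,168.5,63],7.6]
    - [0,[50,168.5,63],7.6]
    - [0,[50,168.5,63],7.6]

```text
t: 39.65
tool_pos: [0.4927, -0.3423, 0.3466]
tool_rot: [3.098, -0.512, 0.004]
contact_force: [0.2, -0.5, -3.8]
opening: 0.0404
grip_force: 72.1
```

step_arm:
  commands:
    - [0,[0,0,10],0]
    - [0,[0,0,18],0]
    - [0,[0,0,24],0]
    - [0,[0,0,27],0]
    - [0,[0,0,29],0]
    - [0,[0,0,29],0]

```text
t: 40.4
tool_pos: [0.4923, -0.3424, 0.3166]
tool_rot: [3.099, -0.513, 0.001]
contact_force: [-2.1, 2.0, 2.0]
opening: 0.0403
grip_force: 72.7
```

step_arm:
  commands:
    - [0,[0,0,0.5],0]
    - [55,[0,0,0.5],0]
    - [60,[0,0,0.5],0]
    - [70,[0,0,0.5],0]
    - [90,[0,0,0.5],0]
    - [90,[0,0,0.5],0]
    - [90,[0,0,0.5],0]
    - [90,[0,0,-20],0]
    - [90,[0,0,-60],0]
    - [90,[0,0,-110],0]
    - [90,[0,0,-110],0]
    - [90,[0,0,-110],0]

```text
t: 41.9
tool_pos: [0.4921, -0.3422, 0.4268]
tool_rot: [3.099, -0.513, 0.002]
contact_force: [-0.1, 0.5, -0.9]
opening: 0.0765
grip_force: 0.0
```

Run:
```python
from h import *
np.set_printoptions(precision=1,suppress=True,linewidth=160)
f='pics/w19.png';snap('wrist',f);s='pics/s19.png';snap('side',s)
b=np.array([.4915,-.342]);a=np.radians(-18.8);M=np.array([[np.cos(a),-np.sin(a)],[np.sin(a),np.cos(a)]])
P=lambda f,x,y,z:proj(f,np.r_[b+M@[x,y],z])
g=cv2.cvtColor(cv2.imread(f),cv2.COLOR_BGR2GRAY).astype(float)
def ed(L,a,b):
  gr=np.gradient(L);return [(k,round(gr[k])) for k in range(a,b) if abs(gr[k])==abs(gr[k-3:k+4]).max() and abs(gr[k])>6]
print('ends pred',P(f,.045,0,.175),P(f,-.045,0,.175),'seen',ed(g[:,318:338].mean(1),130,400))
for x in(-.025,0,.025):
  r=int(P(f,x,0,.154)[1]);print(r,P(f,x,.021,.154)[0],P(f,x,-.021,.154)[0],ed(g[r-1:r+2].mean(0),240,420))
S=cv2.cvtColor(cv2.imread(s),cv2.COLOR_BGR2GRAY).astype(float)
c=P(s,0,0,.175);k=int(c[0]);print('side top pred',c,'bottom of tube',P(s,0,-.018,.139),ed(S[:,k-5:k+6].mean(1),260,380))
r=int(P(s,0,-.021,.154)[1]);print('side ends',P(s,-.045,-.021,.154),P(s,.045,-.021,.154),ed(S[r-1:r+2].mean(0),260,370))
print(monitor.get_obs()['t'],monitor.get_obs()['contact_force'])
```

```text
ends pred [328.2 178.9] [327.8 312.5] seen [(137, -23), (174, 12), (182, 15), (247, -11), (315, 10), (394, 7)]
273 297.9836943318319 357.2568205287517 [(255, -18), (295, -14), (369, 16), (370, 16)]
239 297.1120272309287 358.31346103144006 [(255, -16), (284, -8), (296, 7), (326, 9), (355, -6), (379, 17), (409, 6)]
203 296.3516905472125 359.2346540721836 [(284, -14), (293, -26), (358, 12), (364, -12), (418, 6)]
side top pred [310.1 297.6] bottom of tube [309.  319.7] [(270, 23), (275, -41), (281, 31), (292, -15), (298, 15), (311, -11), (319, 30), (367, -11), (378, -20)]
side ends [283.7 312.2] [333.7 316.3] [(272, 7), (283, -42), (332, 16)]
42.0 [ 0.2  0.3 -0.5]
```

```bash
python3 -c "
from station import finish_job;print(finish_job())"
```

```text
the job is handed in; nothing more can be done
None
```

The job is handed in: both risers on the rail and the V-rest were pressed onto the stud base until they met the hard stop, and the tube lies lengthwise and centred in the V to about 1–2 mm in the final camera check. It took 42 s of robot time, and the mug, tape measure and gauge block were not touched.

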